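Uncouple the blow nozzle from the bench air block and park it

ROBOT

A 7-joint arm with a two-finger parallel gripper is mounted at the origin on the work surface. World frame = base frame: x ahead of the robot, y to its left, z up, the work surface at z = 0. Lengths are in m, angles in rad, forces in N, time in s.
With the tool pointing down it reaches from about 0.4 to 0.85 m from the base axis. Payload 4.5 kg.
Tool frame: the origin (TCP) lies on the centre line of the jaws, within the pads' length; the fingertips stand 25 mm ahead of it and the grasp point (between the pads) lies 6 mm ahead of it (bot.finger_overhang is the distance from the TCP to the fingertips, in m); z points along the fingers, y is the line along which they close (so a half turn about z gives the same grasp; the last joint's range is limited). The gripper opens to 88 mm and grips with 3 to 60 N. Pads are 18 mm wide; open, the fingers measure 123 mm over their backs; the gripper's body (75 mm by 187 mm) begins 45 mm behind the grasp point.
Start: joints at [-1.11, 0.689, -0.195, 1.565, 0.157, 0.902, -0.215], TCP at [0.259, 0.569, 0.234] pointing down, gripper open.
Joint ranges: [-3.01, 3.01], [-0.46, 2.08], [-1.47, 1.51], [0.13, 2.56], [-1, 4.14], [0.04, 2.09], [-2.66, 2.66]. Speed limits (rad/s): [2.57, 2.57, 3.14, 3.14, 3.14, 3.14, 3.14].

INTERFACE

Orientations are given as a unit quaternion [w, x, y, z].
In Python, from rig import bot, jaws, kin, imaging, workorder, current_time_s, current_joint_pos, current_qd, current_joint_efforts, current_ee_pos, current_orientation, current_force, current_moment, current_grip_width, current_gripper_force gives the robot as it stands. Calls block until the motion is done:
- bot.move_to(position, orientation): joint-space move of the TCP to a pose.
- bot.move_l(position, rotation=None, feed=0.15): straight line of the TCP; rotation=None keeps the orientation; feed is the mean speed in m/s.
- bot.goto_joints(angles): joint-space move.
- jaws.set_gripper(opening): finger opening in m; the grip force is fixed at half the most; returns when the fingers have stopped.
- bot.dwell(seconds).
- kin.solve_ik(position, orientation): joint angles nearest the present ones, or None.
- imaging.snapshot(name): name is "scene" or "top"; returns a dict with "image" (480x640x3 uint8, blue, green, red), "depth" (480x640 float32, m along the optical axis (not along the pixel's ray), 0 where there is no reading), "camera_matrix" (3x3 intrinsics, pixels), "cam_to_world" (4x4, takes a point from camera to world coordinates). Camera axes: x right, y down, z forward; pixel columns grow to the right and rows downward; lengths in m; the calibration is good to about 2 mm. A picture is of the moment at which its call begins.
A pose or a line that the arm cannot do raises bot.MotionError and nothing moves.
- workorder.close_job(): hands the job in; it is judged then, once.
Readings, each from a call of its own:
- current_time_s(): time.
- current_joint_pos(): joint angles.
- current_qd(): joint speeds.
- current_joint_efforts(): joint torques, N m.
- current_ee_pos(): TCP position.
- current_orientation(): TCP orientation.
- current_force(): force on the tool from outside, world axes, zero at the start.
- current_moment(): the same for the moment, N m.
- current_grip_width(): finger opening in m.
- current_gripper_force(): force on a finger pad.
Only numpy, scipy, OpenCV 4.12 (cv2) and the standard library are available. Lean on these libraries where they do the work, as an engineer would, in place of code of your own. Each camera call takes 0.05 s, during which the arm holds its last target. There are 200 camera calls.

TASK

Take the blow nozzle off the bench air block: with the fingertips, gently press the coupling's sprung collar down until it bottoms and the nozzle pops up unlocked, then pull the nozzle straight up and out so that the sleeve snaps back to its forward position. Lower the nozzle gently, tip end down, into the hole of the poplar rest block until it stands upright on the bottom of the hole, and leave it there; force nothing and leave the other things on the counter alone.

Things in the scene. Friction and masses are not known exactly. Their poses are not given: they have to be found in the camera images.
- block: Bench air block fixed to the counter: aluminium, 100 x 64 x 36 mm (x, y, z), brass stub at each x end. Origin: centre of its underside, z up. In its middle stands an upright brass quick coupling (axis = block's z axis): fixed housing 27 mm across, and round it a sprung sleeve carrying the press collar, a flat steel ring of 52 mm outside and 32 mm inside diameter, 6 mm thick.
- sleeve (a joint): Travel of sleeve with collar, m: 0 forward (up, locked), 0.008 fully back (down, rigid stop). Spring 4 N at the start, 10 N at the stop. With the sleeve forward the collar's flat top is 75 to 91 mm above the counter: it is threaded on and was set by hand, so find it by touch. Press it down from above, do not squeeze it; finger force on the coupling over 25 N damages it.
- mouth (a point): Centre of the mouth (top) of the coupling's housing, on its axis, 85 mm above the counter; z up. When the sleeve is pressed to its stop, the lock opens in the last 1 to 2 mm and an ejector lifts the nozzle 7 mm; keep the collar down 0.3 s for that.
- lock (a point): Point on the coupling's axis at the locking jaws, 15.5 mm below the mouth, hidden inside. Once the nozzle has popped up and the collar is let go, the jaws clamp on the side of the plug tip and the sleeve stays about 5 mm back; pulled up, the nozzle slides out of the jaws against a drag of 2 to 8 N, and as it leaves them the sleeve snaps forward.
- nozzle: Steel blow nozzle, upright round plug 60 mm long, 100 g. Origin: centre of its lower end; z to its top. Up from the origin: plug tip 18 mm dia. 0-10 mm, groove 12 mm dia. 10-19, shank 18 mm dia. 19-30, ringed grip 22 mm dia. 30-54, brass cone 54-60. Locked: origin 28 mm below the mouth; popped up: 21 mm below. Take it 45 mm above its origin, so that the fingertips clear coupling and rest block.
- rest: Poplar rest block fixed to the counter, 80 x 80 x 34 mm, origin at the centre of its underside. One upright round hole in the middle of its top.
- rest_hole0 (a point): Centre of the mouth of the rest block's hole, level with its top, 34 mm above the counter; z up. Hole 21 mm diameter with a 2 mm chamfer, flat bottom 20 mm down. The nozzle stands in it with its grip 10 mm above the block.
- straightedge: Bystander: loose aluminium straightedge 300 x 30 x 4 mm lying flat, origin at the centre of its underside, long axis x.
- puck: Bystander: loose grey stone burnishing puck, 60 mm diameter, 24 mm high, origin at the centre of its underside.
- square: Bystander: loose small steel square lying flat, blade 100 mm along x, stock 75 mm towards y at the -x end, 12 mm high; origin under the middle of the blade.
- grip: Bystander: loose flared poplar racket handle lying on the counter, 125 mm long along its x, up to 44 mm thick; origin under its middle.

How it is judged:
On the way, in this order (a step that is already met when the one before it is completed fails the run):
1. the sleeve is pressed back and the nozzle has popped up unlocked in the coupling (value of joint sleeve above 0.0055 m and z of nozzle in the frame of mouth between -0.0245 and -0.016 m), for 0.1 s.
2. the nozzle, held in the fingers, is out of the coupling and the sleeve has snapped forward (z of nozzle in the frame of mouth above 0 m and value of joint sleeve below 0.0015 m and contact force between the fingers and nozzle above 0.5 N), for 0.1 s.
At the end, for the whole second after the job is handed in: The nozzle stands released and still in the rest block's hole, its lower end at least 17 mm below the block's top and within 4 mm of the hole's axis, tilted less than 0.17 rad, and the coupling's sleeve is within 1.5 mm of its forward position (horizontal distance between nozzle and rest_hole0 below 0.004 m and z of nozzle in the frame of rest_hole0 below -0.017 m and angle between nozzle's own z axis and vertical below 0.17 rad and linear speed of nozzle below 0.02 m/s and value of joint sleeve below 0.0015 m); the robot touches nothing.
It fails at once if the fingers load the coupling with more than 25 N (contact force between the fingers and block above 25 N).
It fails at once if the nozzle is wrenched in the coupling (over 60 N) (contact force between nozzle and block above 60 N).
It fails at once if the nozzle is dropped or rammed into the rest block (over 25 N) (contact force between nozzle and rest above 25 N).
It fails at once if a bystander is pushed more than 20 mm (distance of any of straightedge, puck, square, grip from where it was at the start of the episode above 0.02 m).
It also fails if it takes over 56 s, if anything falls off the work surface, if the arm or the gripper's body presses on something with over 40 N, if the wrist force passes 120 N, or if a joint passes its speed limit or range.

## Working session

There is one attempt and no reset: what is moved stays moved. The work goes in short steps, each a Python script; the robot and the scene stay as the last script left them, time stands still between calls to the robot, and variables do not carry over. Pictures are saved under pics/ and viewed, at most 10 in all, crops included, and the job is handed in when it is done.

```bash
ls; mkdir -p pics
python3 - <<'E'
from rig import *
import cv2,numpy as np
for n in("scene","top"):
    s=imaging.snapshot(n); cv2.imwrite(f"pics/{n}0.png",s["image"]); np.savez(f"{n}0.npz",**s)
    print(n,s["camera_matrix"].round(1).tolist(),s["cam_to_world"].round(3).tolist())
print(current_time_s(),current_ee_pos(),current_orientation(),current_grip_width(),bot.finger_overhang)
E
```

```text
pics
scene [[552.7, 0.0, 323.8], [0.0, 552.7, 240.2], [0.0, 0.0, 1.0]] [[0.744, 0.471, -0.474, 1.072], [0.668, -0.513, 0.539, -0.637], [0.011, -0.717, -0.697, 0.806], [0.0, 0.0, 0.0, 1.0]]
top [[590.0, 0.0, 318.2], [0.0, 590.0, 240.8], [0.0, 0.0, 1.0]] [[-0.022, -0.995, 0.096, 0.482], [-1.0, 0.023, 0.0, -0.091], [-0.003, -0.096, -0.995, 1.196], [0.0, 0.0, 0.0, 1.0]]
0.1 [0.25851524 0.56841338 0.23341405] [-1.21009911e-04  2.11755571e-01  9.77322327e-01 -7.95042228e-04] 0.08801571097219857 0.025
```

View pics/scene0.png

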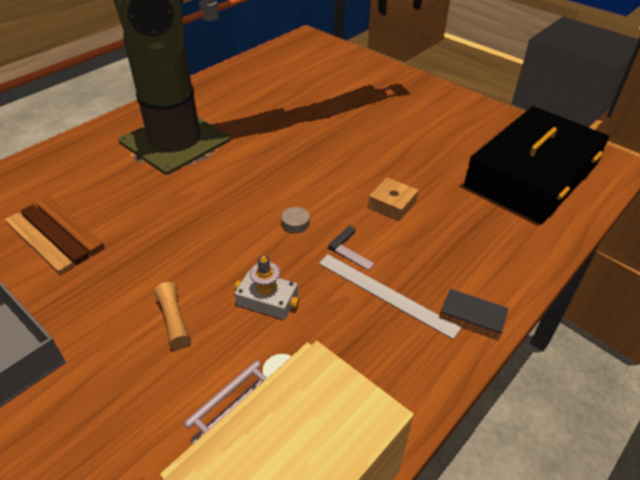

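View pics/top0.png

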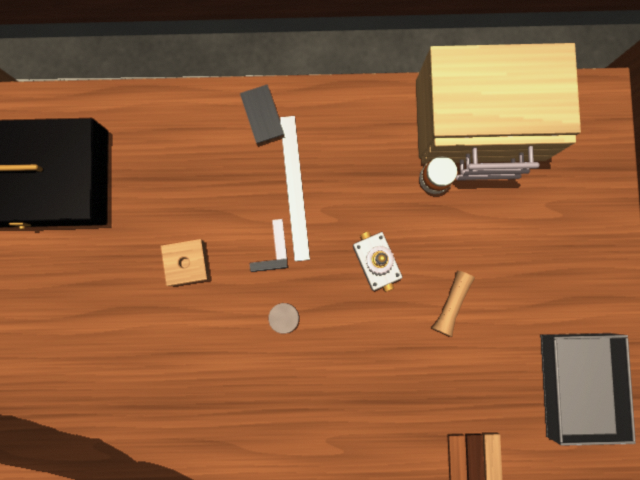

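The scene view shows the coupling at about (265,270) and the rest block at (393,197). The top view has the coupling at (380,259) and the rest hole at (185,263); a cupboard and a jar stand near (440,170). I'll measure these from depth next.

```bash
cat > vis.py <<'E'
import numpy as np
def cloud(s):
    K=s["camera_matrix"];T=s["cam_to_world"];d=s["depth"]
    v,u=np.mgrid[0:480,0:640]
    p=np.stack([(u-K[0,2])/K[0,0]*d,(v-K[1,2])/K[1,1]*d,d],-1)
    w=p@T[:3,:3].T+T[:3,3]; w[d<=0]=np.nan
    return w
def pix(s,p):
    K=s["camera_matrix"];T=s["cam_to_world"]
    c=T[:3,:3].T@(np.asarray(p)-T[:3,3]); q=K@c; return q[:2]/q[2]
E
python3 - <<'E'
from vis import *; import cv2
for n,wins in (("top",dict(block=(345,225,415,300),rest=(150,230,220,295),cup=(410,30,600,200),jar=(415,150,460,200),puck=(265,300,302,338),grip=(430,265,480,340),sq=(240,215,290,275))),("scene",dict(block=(225,245,305,320),rest=(360,170,425,222)))):
    s=np.load(n+"0.npz");w=cloud(s)
    for k,(a,b,c,d) in wins.items():
        q=w[b:d,a:c].reshape(-1,3);q=q[np.isfinite(q[:,2])]; h=q[q[:,2]>0.008]
        print(n,k,"hist",np.histogram(h[:,2],bins=[.008,.02,.03,.034,.038,.06,.07,.075,.08,.085,.09,.095,.1,.11,.12,.2,.5])[0],"min",h.min(0).round(3),"max",h.max(0).round(3))
        lv=dict(block=[(.033,.039),(.068,.097),(.1,.13)],rest=[(.031,.037)]).get(k,[])
        for lo,hi in lv:
            m=q[(q[:,2]>lo)&(q[:,2]<hi)]
            if len(m)<5: continue
            r=cv2.minAreaRect((m[:,:2]*1000).astype(np.float32)); print("   lvl",lo,len(m),"z",np.median(m[:,2]).round(4),"mean",m.mean(0).round(4),"rect",np.round(r[0],1),np.round(r[1],1),round(r[2],1))
    print("table z",np.nanmedian(w[340:400,340:420,2] if n=="top" else w[300:330,330:400,2]))
for n,bx in (("top",(340,220,420,300)),("scene",(215,240,315,330))):
    im=np.load(n+"0.npz")["image"];a,b,c,d=bx
    cv2.imwrite(f"pics/z_{n}.png",cv2.resize(im[b:d,a:c],None,fx=5,fy=5,interpolation=cv2.INTER_CUBIC))
a=cv2.imread("pics/z_top.png");b=cv2.imread("pics/z_scene.png");a=cv2.resize(a,(350,350));b=cv2.resize(b,(440,396))
o=np.zeros((400,800,3),np.uint8);o[:350,:350]=a;o[:396,355:795]=b;cv2.imwrite("pics/z.png",o)
E
```

```text
top block hist [ 26 136 257 623 153   1  33 324 102  13   4   4  40  79   0   0] min [ 0.492 -0.254  0.008] max [ 0.613 -0.159  0.12 ]
   lvl 0.033 817 z 0.0358 mean [ 0.5505 -0.2041  0.0358] rect [ 552.6 -206.4] [99.8 63.7] 22.2
   lvl 0.068 480 z 0.0782 mean [ 0.5521 -0.2055  0.0787] rect [ 552.4 -206.6] [52.4 53. ] 57.1
   lvl 0.1 119 z 0.1113 mean [ 0.5525 -0.2058  0.1113] rect [ 553.3 -205.6] [21.3 21. ] 89.9
top rest hist [129 156 812 623  39   0   0   0   0   0   0   0   0   0   0   0] min [0.514 0.131 0.008] max [0.603 0.221 0.041]
   lvl 0.031 1304 z 0.0337 mean [0.558  0.176  0.0338] rect [558.5 176.3] [80.2 80.8] 8.1
top cup hist [  159   186    81    91  1024   213   132   132   500   470   444   213
   283   219 16117     0] min [ 0.687 -0.644  0.008] max [ 0.932 -0.298  0.177]
top jar hist [ 49  63  29  27 291  80  37  47 419 283  28  19  51  25  15   0] min [ 0.687 -0.381  0.008] max [ 0.779 -0.298  0.124]
top puck hist [ 39 679   1   0   0   0   0   0   0   0   0   0   0   0   0   0] min [ 0.416 -0.047  0.011] max [0.473 0.011 0.03 ]
top grip hist [ 22 271 315 336 129
[... 230 characters left out ...]
able z -0.000388788747464508
scene block hist [257 307 222 792 236   8  26 308  81  28  21  26  65  75   0   0] min [ 0.495 -0.256  0.008] max [ 0.614 -0.16   0.118]
   lvl 0.033 960 z 0.0356 mean [ 0.5622 -0.2111  0.0357] rect [ 554.1 -207.3] [100.   66.4] 22.3
   lvl 0.068 475 z 0.0785 mean [ 0.5592 -0.2112  0.0799] rect [ 555.4 -207.7] [54.7 50.2] 61.4
   lvl 0.1 140 z 0.1103 mean [ 0.5567 -0.2092  0.1096] rect [ 554.5 -207.5] [21.1 21.6] 42.9
scene rest hist [199 197 521 332   1   0   0   0   0   0   0   0   0   0   0   0] min [0.514 0.128 0.008] max [0.604 0.222 0.038]
   lvl 0.031 799 z 0.0336 mean [0.5605 0.1743 0.0337] rect [559.3 174.7] [82.3 85.8] 8.4
table z -0.0003270163869278919
```

View pics/z.png

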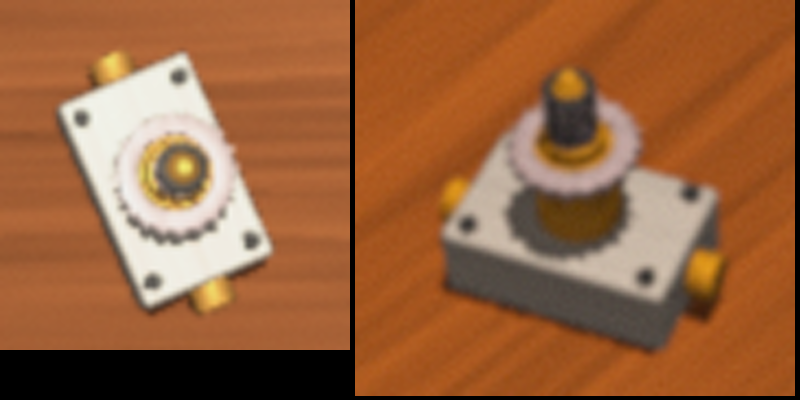

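The crop shows the steel collar round the nozzle and centred on it, with nothing between the collar and the fingers. Depth puts the collar top at about 78.5 mm and the axis at about (0.5535, -0.207), and the sizes match. Now I'll approach and touch the collar.

```bash
cat > h.py <<'E'
from rig import *
import numpy as np
Q=[0,0,1,0]; AX=np.array([0.5535,-0.207])
def F(n=4):
    f=[]
    for _ in range(n): f.append(current_force()); bot.dwell(0.01)
    return np.mean(f,0)
def st(tag=""): print(tag,round(current_time_s(),2),np.round(current_ee_pos(),4),np.round(current_force(),2),"w",round(current_grip_width(),4),"gf",round(current_gripper_force(),2),flush=True)
E
python3 - <<'E'
from h import *
bot.move_to([*AX,0.19],Q); st("above")
jaws.set_gripper(0.036); st("grip")
bot.move_l([*AX,0.108],feed=0.1); bot.dwell(0.1); f0=F(); st("near"); print("f0",f0.round(2)); np.save("f0.npy",f0)
# touch: 1 mm steps until contact
z=0.108
while z>0.0965:
    z-=0.001; bot.move_l([*AX,z],feed=0.02); f=F(2)-f0
    print(round(z-.025,4),f.round(2),round(current_time_s(),2),current_ee_pos()[2].round(5),flush=True)
    if f[2]>2: break
E
```

```text
above 3.02 [ 0.554  -0.2058  0.1901] [0.08 0.42 0.14] w 0.0884 gf 0.0
grip 3.9 [ 0.5535 -0.207   0.19  ] [-0.46 -0.54 -0.23] w 0.0363 gf 0.0
near 5.0 [ 0.554  -0.2072  0.1088] [-0.56  0.22  0.02] w 0.0361 gf 0.0
f0 [0.03 0.58 0.07]
0.082 [-0.14 -0.83  0.37] 5.27 0.10716
0.081 [-0.25 -0.79  0.04] 5.53 0.10592
0.08 [-0.33  0.04  0.25] 5.8 0.10492
0.079 [ 0.52 -0.81  0.49] 6.07 0.10394
0.078 [ 0.37 -0.7   0.51] 6.33 0.10294
0.077 [ 0.15 -0.5  -0.25] 6.6 0.10193
0.076 [ 0.13  0.23 -0.19] 6.87 0.10094
0.075 [-0.55 -0.77 -0.1 ] 7.13 0.09995
0.074 [ 0.13 -0.54 -0.17] 7.4 0.09896
0.073 [-0.17 -1.12 -0.51] 7.67 0.09794
0.072 [ 0.16 -0.23 -0.36] 7.93 0.09694
0.071 [-0.05 -0.73 -0.02] 8.2 0.09594
```

No contact yet at a tip height of 71 mm, below the visual collar height. I'll look before going further.

Run:
```python
from h import *; from vis import *; import cv2
st()
o=np.zeros((450,800,3),np.uint8)
for n,i,bx in (("top",0,(335,215,425,305)),("scene",1,(220,225,310,315))):
    s=imaging.snapshot(n);np.savez(n+"1.npz",**s);a,b,c,d=bx
    o[:400,i*400:i*400+400]=cv2.resize(s["image"][b:d,a:c],(400,400),interpolation=cv2.INTER_CUBIC)
    w=cloud(s);q=w[225:315,220:420].reshape(-1,3);m=q[(np.hypot(q[:,0]-.5535,q[:,1]+.207)<.028)]
    print(n,np.histogram(m[:,2],bins=np.arange(.05,.16,.004)))
cv2.imwrite("pics/t1.png",o)
```

```text
8.2 [ 0.5535 -0.207   0.0959] [-0.26 -0.4   0.23] w 0.0363 gf 0.0
top (array([0, 0, 0, 0, 0, 1, 5, 2, 1, 0, 0, 0, 0, 0, 0, 0, 0, 0, 0, 0, 0, 0,
       0, 0, 0, 0, 0]), array([0.05 , 0.054, 0.058, 0.062, 0.066, 0.07 , 0.074, 0.078, 0.082,
       0.086, 0.09 , 0.094, 0.098, 0.102, 0.106, 0.11 , 0.114, 0.118,
       0.122, 0.126, 0.13 , 0.134, 0.138, 0.142, 0.146, 0.15 , 0.154,
       0.158]))
scene (array([ 19,   7,   8,   2,   0,  13, 154, 146,  41,  14,  17,  19,  27,
        41,  51,  74,  44,  23,  29,  18,  19,  17,  13,  22,   8,   9,
         8]), array([0.05 , 0.054, 0.058, 0.062, 0.066, 0.07 , 0.074, 0.078, 0.082,
       0.086, 0.09 , 0.094, 0.098, 0.102, 0.106, 0.11 , 0.114, 0.118,
       0.122, 0.126, 0.13 , 0.134, 0.138, 0.142, 0.146, 0.15 , 0.154,
       0.158]))
```

View pics/t1.png

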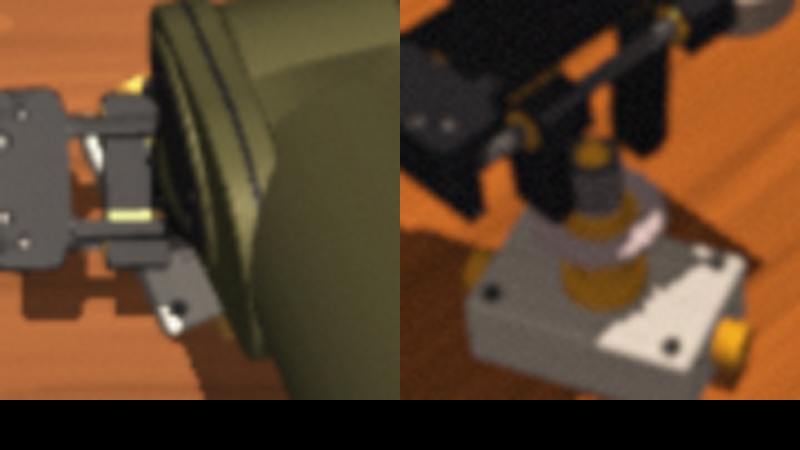

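The crop shows both fingers straddling the nozzle, with their tips apparently still above the ring. I'll measure the fingertip position from depth.

Run:
```python
from vis import *
s=np.load("scene1.npz");w=cloud(s)
cr=lambda p:((pix(s,p)-[220,225])*400/90+[400,0]).round(0)
for y in(-.2425,-.225,-.189,-.1715):
  for x in(.5445,.5625): print(y,x,cr([x,y,.071]), "at .085",cr([x,y,.085]))
print("mouth",cr([.5535,-.207,.085]),"noztop",cr([.5535,-.207,.117]))
im=s["image"]
# near finger crop col 520-570, right finger col 615-665
for a,b in((520,572),(612,668)):
  for r in range(110,235,9):
    v=int(225+r*.225); us=[int(220+(c-400)*.225) for c in range(a,b,12)]
    print(r,[tuple((w[v,u]*1000).round(0).astype(int)) if np.isfinite(w[v,u,0]) else None for u in us])
```

```text
-0.2425 0.5445 [515. 261.] at .085 [512. 237.]
-0.2425 0.5625 [546. 284.] at .085 [543. 260.]
-0.225 0.5445 [548. 236.] at .085 [545. 213.]
-0.225 0.5625 [579. 259.] at .085 [576. 236.]
-0.189 0.5445 [613. 188.] at .085 [611. 164.]
-0.189 0.5625 [644. 210.] at .085 [642. 186.]
-0.1715 0.5445 [643. 165.] at .085 [642. 141.]
-0.1715 0.5625 [674. 187.] at .085 [673. 163.]
mouth [594. 199.] noztop [588. 144.]
110 [(np.int64(577), np.int64(-256), np.int64(189)), (np.int64(578), np.int64(-252), np.int64(187)), (np.int64(583), np.int64(-250), np.int64(189)), (np.int64(585), np.int64(-246), np.int64(188)), (np.int64(586), np.int64(-243), np.int64(186))]
119 [(np.int64(578), np.int64(-257), np.int64(186)), (np.int64(582), np.int64(-256), np.int64(189)), (np.int64(587), np.int64(-254), np.int64(190)), (np.int64(588), np.int64(-249), np.int64(188)), (np.int64(588), np.int64(-245), np.int64(184))]
128 [(np.int64(578), np.int64(-257), np.int64(182)), (np.int64(581), np.int64(-256), np.int64(184)), (np.int64(587), np.int64(-255), np.int64(187)), (np.int64(587), np.int64(-249), np.int64(182)), (np.
[... 5411 characters left out ...]
, np.int64(-209), np.int64(89)), (np.int64(566), np.int64(-203), np.int64(86)), (np.int64(567), np.int64(-197), np.int64(81)), (np.int64(568), np.int64(-193), np.int64(79)), (np.int64(572), np.int64(-190), np.int64(79))]
218 [(np.int64(565), np.int64(-209), np.int64(84)), (np.int64(565), np.int64(-203), np.int64(80)), (np.int64(569), np.int64(-199), np.int64(79)), (np.int64(571), np.int64(-196), np.int64(78)), (np.int64(573), np.int64(-191), np.int64(75))]
227 [(np.int64(566), np.int64(-211), np.int64(82)), (np.int64(569), np.int64(-206), np.int64(80)), (np.int64(573), np.int64(-203), np.int64(80)), (np.int64(574), np.int64(-200), np.int64(78)), (np.int64(578), np.int64(-196), np.int64(78))]
```

The fingertips' lower edge measures about 0.103 and the gripper body about 0.170. Both are roughly 32 mm higher than the TCP reading implies, while x and y agree. I'll trust the measurement and expect contact near TCP z 0.0705, still finding it by touch.

Run:
```python
from h import *
bot.move_l([*AX,0.080],feed=0.05); bot.dwell(0.1); f0=F(6); np.save("f0.npy",f0); st("near")
z=0.080; hit=None
while z>0.058:
    z-=0.001 if hit is None else 0.0005; bot.move_l([*AX,z],feed=0.02); f=F(3)-f0
    print(round(z,4),f.round(2),round(current_time_s(),2),current_ee_pos()[2].round(5),flush=True)
    if hit is None and f[2]>2.2: hit=z
    if f[2]>11.5: break
    if hit is None and z<0.066: break
```

```text
near 8.92 [ 0.5537 -0.207   0.0801] [ 0.44 -0.31 -1.11] w 0.0359 gf 0.0
0.079 [0.29 0.23 0.18] 9.19 0.07908
0.078 [-0.36 -0.05 -0.55] 9.47 0.07796
0.077 [0.28 0.14 0.21] 9.74 0.07692
0.076 [0.47 0.12 0.1 ] 10.02 0.07595
0.075 [-0.31  0.19 -0.66] 10.29 0.07495
0.074 [-0.88  0.37  3.01] 10.57 0.07428
0.0735 [-0.59  0.26  4.18] 10.84 0.07369
0.073 [-0.46  0.66  4.69] 11.12 0.07309
0.0725 [-0.8   0.04  4.74] 11.39 0.07256
0.072 [-0.81 -0.13  5.21] 11.67 0.07209
0.0715 [-0.27 -0.18  5.1 ] 11.94 0.07163
0.071 [-0.75  0.31  5.6 ] 12.22 0.07119
0.0705 [-0.94 -0.36  6.3 ] 12.49 0.07071
0.07 [-1.13  0.02  7.22] 12.77 0.07028
0.0695 [-1.37  0.06  6.76] 13.04 0.06981
0.069 [-1.54  0.84  6.73] 13.32 0.06937
0.0685 [-0.79 -0.32  5.3 ] 13.59 0.06868
0.068 [-0.98 -0.28  6.97] 13.87 0.06835
0.0675 [-1.58  0.04  8.28] 14.14 0.06795
0.067 [-1.41  0.23  8.46] 14.42 0.06749
0.0665 [-1.53  0.43  8.87] 14.69 0.06704
0.066 [-1.37  0.7   8.85] 14.97 0.06658
0.0655 [-2.    0.5  12.24] 15.24 0.0665
```

The sleeve bottomed after about 7.8 mm, with the force jumping to 12 N. I'll hold, then check the pop-up by depth.

Run:
```python
from h import *; from vis import *
bot.dwell(0.4); print("Fz",(F(6)-np.load("f0.npy")).round(2))
s=imaging.snapshot("scene"); np.savez("scene2.npz",**s)
for n in ("scene1","scene2"):
    t=np.load(n+".npz"); w=cloud(t); q=w[225:300,225:310].reshape(-1,3)
    m=q[np.hypot(q[:,0]-.5545,q[:,1]+.2075)<.012]; m=m[(m[:,2]>.085)&(m[:,2]<.14)]
    print(n,"nozzle top pct",np.percentile(m[:,2],[50,90,97,100]).round(4),len(m))
st()
```

```text
Fz [-2.48  0.26 12.28]
scene1 nozzle top pct [0.1074 0.1147 0.1161 0.1188] 193
scene2 nozzle top pct [0.1023 0.1174 0.1194 0.1251] 116
 15.74 [ 0.5537 -0.207   0.0665] [-2.7   0.56 12.68] w 0.0358 gf 6.26
```

The nozzle's top rose by about 6 mm, so it popped. Next I'll lift to grasp height and close in steps, watching the side force.

Run:
```python
from h import *; from vis import *
bot.move_l([*AX,0.0858],feed=0.04); bot.dwell(0.15); f0=F(6); np.save("f0.npy",f0); st("grasp z")
t=imaging.snapshot("scene"); np.savez("scene3.npz",**t); w=cloud(t); q=w[225:300,225:310].reshape(-1,3)
m=q[np.hypot(q[:,0]-.5545,q[:,1]+.2075)<.012]; m=m[(m[:,2]>.085)&(m[:,2]<.14)]; print("top",np.percentile(m[:,2],[90,97,100]).round(4))
for g in (0.027,0.025,0.024,0.023,0.0225,0.022):
    jaws.set_gripper(g); bot.dwell(.05); f=F(3)-f0; print(g,f.round(2),"w",round(current_grip_width(),4),"gf",round(current_gripper_force(),2),round(current_time_s(),2),flush=True)
    if abs(f[1])>3 or current_gripper_force()>2: break
st()
```

```text
grasp z 16.6 [ 0.5533 -0.2069  0.0855] [ 1.09 -0.75  0.78] w 0.0359 gf 0.0
top [0.1183 0.1212 0.1225]
0.027 [ 0.65 -0.63  0.  ] w 0.0268 gf 0.0 17.07
0.025 [0.16 0.1  0.79] w 0.0251 gf 0.0 17.38
0.024 [ 0.63 -0.1   0.72] w 0.0241 gf 0.12 17.68
0.023 [0.3  0.42 0.2 ] w 0.0228 gf 0.44 17.97
0.0225 [0.49 1.53 1.24] w 0.0227 gf 0.69 18.26
0.022 [0.35 1.51 1.76] w 0.022 gf 1.41 18.55
 18.55 [ 0.5536 -0.2068  0.0859] [-0.62  1.73  1.66] w 0.022 gf 1.41
```

Run:
```python
from h import *
f0=np.load("f0.npy")
jaws.set_gripper(0.015); bot.dwell(.1); st("closed"); print((F()-f0).round(2))
for z in (0.0878,0.0898,0.0938,0.0978,0.1038,0.1098,0.116):
    bot.move_l([*AX,z],feed=0.03); print(z,(F(2)-f0).round(2),"w",round(current_grip_width(),4),"gf",round(current_gripper_force(),1),round(current_time_s(),2),flush=True)
bot.move_l([*AX,0.17],feed=0.1); bot.dwell(.2); st("up"); print((F(6)-f0).round(2))
```

```text
closed 18.87 [ 0.5536 -0.2066  0.0859] [-0.8   3.97  2.07] w 0.0214 gf 29.98
[0.29 3.34 2.09]
0.0878 [ 1.47  2.54 -1.79] w 0.0212 gf 30.0 19.17
0.0898 [ 1.19  1.55 -2.92] w 0.0208 gf 30.0 19.43
0.0938 [ 0.56 -0.05 -1.1 ] w 0.0206 gf 30.0 19.73
0.0978 [ 0.09 -0.06 -1.99] w 0.0208 gf 30.0 20.03
0.1038 [ 0.15  0.38 -1.07] w 0.0211 gf 30.0 20.4
0.1098 [ 0.03 -0.2  -1.  ] w 0.021 gf 30.0 20.77
0.116 [ 0.65 -0.27 -1.56] w 0.0208 gf 30.0 21.14
up 22.03 [ 0.553  -0.2069  0.1693] [ 0.77 -0.39 -1.55] w 0.0208 gf 29.98
[ 0.62 -0.15 -0.98]
```

Run:
```python
from h import *; from vis import *; import cv2
s=imaging.snapshot("scene"); w=cloud(s); q=w[225:330,215:315].reshape(-1,3); d=np.hypot(q[:,0]-.5545,q[:,1]+.2075)
m=q[(d>.018)&(d<.024)&(q[:,2]>.06)&(q[:,2]<.095)]; print("collar z",np.median(m[:,2]).round(4),len(m))
R=np.array([0.5590,0.1757])  # AX + mean of relative vectors (5.5,382.6)
bot.move_l([*R,0.17],feed=0.25); bot.dwell(.1)
bot.move_l([*R,0.105],feed=0.12); bot.dwell(.3); st("above rest")
s=imaging.snapshot("scene"); np.savez("scene4.npz",**s); t=imaging.snapshot("top"); np.savez("top4.npz",**t)
w=cloud(s)
h=dict(hole=pix(s,[.560,.175,.034])); print(h)
u,v=h["hole"].astype(int); o=np.zeros((450,800,3),np.uint8)
c=s["image"][v-60:v+30,u-45:u+45]; o[:400,:400]=cv2.resize(c,(400,400),interpolation=cv2.INTER_CUBIC)
u2,v2=pix(t,[.559,.176,.034]).astype(int); o[:400,400:]=cv2.resize(t["image"][v2-45:v2+45,u2-45:u2+45],(400,400),interpolation=cv2.INTER_CUBIC)
cv2.imwrite("pics/r4.png",o)
```

```text
collar z 0.0783 191
above rest 24.91 [0.5594 0.1758 0.1056] [ 0.74  0.05 -1.02] w 0.0211 gf 29.98
{'hole': array([393.10662978, 193.09518791])}
```

View pics/r4.png

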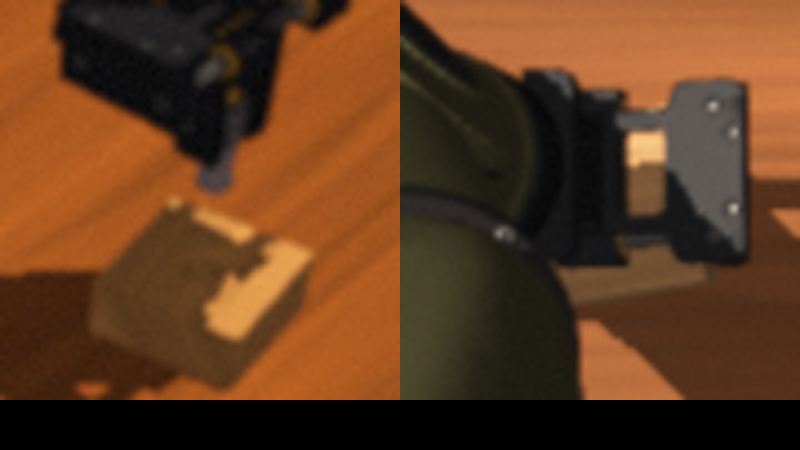

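The picture shows the nozzle tip at crop (217,185), hanging above the hole at (205,268). I'll check the offset in the same camera.

Run:
```python
from vis import *
from scipy.optimize import least_squares
s=np.load("scene4.npz"); w=cloud(s)
print("pred tip centre",pix(s,[.560,.175,.084]),"measured approx 396.8,174.6(edge bottom)")
# nozzle surface points
q=w[155:180,375:420].reshape(-1,3); m=q[(q[:,2]>.080)&(q[:,2]<.104)&(np.hypot(q[:,0]-.56,q[:,1]-.175)<.03)]
for lo,hi,r in((.084,.094,.009),(.08,.104,.009)):
    k=m[(m[:,2]>lo)&(m[:,2]<hi)]
    f=least_squares(lambda c:np.hypot(k[:,0]-c[0],k[:,1]-c[1])-r,[.56,.175],loss="soft_l1",f_scale=.001); print(len(k),f.x.round(4),"zmin",k[:,2].min().round(4))
# hole centre from dark pixels / depth below top in the initial images
for n,bx in(("scene0",(375,180,412,206)),("top0",(165,243,205,283))):
    t=np.load(n+".npz"); w=cloud(t);a,b,c,d=bx; p=w[b:d,a:c]; im=t["image"][b:d,a:c].astype(int).sum(2)
    u,v=pix(t,[.559,.176,.034]); 
    vv,uu=np.mgrid[b:d,a:c]; g=(np.hypot(uu-u,vv-v)<14)
    th=np.median(im[g])*.75; k=g&(im<th); c0=np.array([uu[k].mean(),vv[k].mean()])
    K=t["camera_matrix"];T=t["cam_to_world"]; r=T[:3,:3]@np.linalg.solve(K,[*c0,1]); l=(.034-T[2,3])/r[2]; print(n,k.sum(),c0.round(1),(T[:3,3]+l*r).round(4))
```

```text
pred tip centre [395.40290344 174.95013927] measured approx 396.8,174.6(edge bottom)
31 [0.5579 0.1762] zmin 0.0863
47 [0.5582 0.1766] zmin 0.0863
scene0 64 [392.3 194.5] [0.5617 0.1698 0.034 ]
top0 45 [181.1 261. ] [0.56   0.1812 0.034 ]
```

In the same camera the nozzle sits within 1–2 mm of the hole axis, and the chamfer captures ±3.5 mm. I'll lower it with force watching.

Run:
```python
from h import *
R=np.array([0.5590,0.1757])
bot.move_l([*R,0.063],feed=0.06); bot.dwell(.15); f0=F(6); np.save("f0.npy",f0); st("pre")
z=.063
while z>.030:
    z-=.001; bot.move_l([*R,z],feed=0.02); f=F(2)-f0
    print(round(z,4),f.round(2),round(current_time_s(),2),current_ee_pos().round(4),flush=True)
    if np.linalg.norm(f)>4: break
    if current_time_s()>36: break
```

```text
pre 26.06 [0.5593 0.1758 0.0634] [-0.16  0.35 -1.64] w 0.0213 gf 29.98
0.062 [-0.46  0.27  0.  ] 26.32 [0.559  0.1757 0.062 ]
0.061 [0.06 0.48 0.28] 26.59 [0.559  0.1757 0.061 ]
0.06 [-0.59  0.95  0.14] 26.86 [0.5589 0.1757 0.0599]
0.059 [-0.11  0.27  0.16] 27.12 [0.559  0.1757 0.059 ]
0.058 [ 0.19 -0.25 -0.06] 27.39 [0.559  0.1757 0.0579]
0.057 [-0.   -0.18 -0.22] 27.66 [0.5589 0.1757 0.0569]
0.056 [0.05 0.6  0.15] 27.93 [0.559  0.1757 0.0559]
0.055 [-0.08  0.55  0.15] 28.19 [0.559  0.1757 0.055 ]
0.054 [-0.05  0.58  0.29] 28.46 [0.559  0.1757 0.0539]
0.053 [-0.24 -0.2   0.29] 28.73 [0.559  0.1757 0.0529]
0.052 [-0.23  0.45  0.17] 28.99 [0.5589 0.1757 0.0519]
0.051 [-0.01  0.5  -0.07] 29.26 [0.559  0.1757 0.051 ]
0.05 [-0.06 -0.3   0.29] 29.52 [0.559  0.1757 0.0499]
0.049 [ 0.14  0.46 -0.2 ] 29.79 [0.559  0.1757 0.0489]
0.048 [-0.29  0.13  0.12] 30.06 [0.559  0.1757 0.0479]
0.047 [ 0.02 -0.06 -0.19] 30.32 [0.559  0.1757 0.0469]
0.046 [-0.27  0.31 -0.2 ] 30.59 [0.559  0.1757 0.046 ]
0.045 [-0.22  0.56 -0.03] 30.86 [0.559  0.1757 0.0449]
0.044 [-0.63 -0.35  0.02] 31.12 [0.5589 0.1757 0.0439]
0.043 [-0.62 -0.23 -0.39] 31.39 [0.559  0.1757 0.0429]
0.042 [-0.44  0.2  -0.36] 31.66 [0.559  0.1757 0.042 ]
0.041 [-0.01  0.14 -0.17] 31.93 [0.559  0.1757 0.0409]
0.04 [-0.05  0.39  0.42] 32.19 [0.559  0.1756 0.0399]
0.039 [ 0.21  0.36 -0.05] 32.46 [0.5589 0.1757 0.0389]
0.038 [-0.28 -0.06  0.22] 32.73 [0.559  0.1757 0.038 ]
0.037 [0.07 0.11 0.07] 32.99 [0.559  0.1756 0.0369]
0.036 [ 0.11  0.11 -0.02] 33.26 [0.5591 0.1758 0.036 ]
0.035 [-1.55 -0.36  6.71] 33.52 [0.5594 0.1759 0.0358]
```

It reached bottom exactly at the predicted height (TCP 0.0358). I'll relax the contact, release, retreat and look.

Run:
```python
from h import *; from vis import *; import cv2
R=np.array([0.5590,0.1757])
bot.move_l([*R,0.0357],feed=0.02); bot.dwell(.1); st("relax")
jaws.set_gripper(0.028); jaws.set_gripper(0.05); bot.dwell(.1); st("open")
bot.move_l([*R,0.14],feed=0.08); bot.move_l([0.45,0.30,0.24],feed=0.25); bot.dwell(.2); st("away")
o=np.zeros((450,800,3),np.uint8)
for i,n in enumerate(("scene","top")):
    s=imaging.snapshot(n); w=cloud(s); u,v=pix(s,[.559,.176,.05]).astype(int)
    o[:400,i*400:i*400+400]=cv2.resize(s["image"][v-45:v+45,u-45:u+45],(400,400),interpolation=cv2.INTER_CUBIC)
    q=w.reshape(-1,3); m=q[(np.hypot(q[:,0]-.559,q[:,1]-.176)<.03)&(q[:,2]>.045)&(q[:,2]<.09)]; print(n,len(m),"max z",m[:,2].max().round(4),"mean",m.mean(0).round(4))
    d=np.hypot(q[:,0]-.5535,q[:,1]+.207); c=q[(d>.018)&(d<.024)&(q[:,2]>.06)]; print("collar",np.median(c[:,2]).round(4))
cv2.imwrite("pics/end.png",o)
```

```text
relax 33.88 [0.5592 0.1758 0.0359] [-0.35  0.09  3.47] w 0.0211 gf 29.95
open 34.8 [0.559  0.1757 0.0357] [-0.13  0.21  0.16] w 0.0498 gf 0.0
away 37.38 [0.4507 0.2984 0.2391] [ 0.15 -0.05  0.13] w 0.0499 gf 0.0
scene 127 max z 0.0741 mean [0.5624 0.1702 0.0614]
collar 0.0784
top 127 max z 0.0758 mean [0.5577 0.1733 0.066 ]
collar 0.0786
```

View pics/end.png

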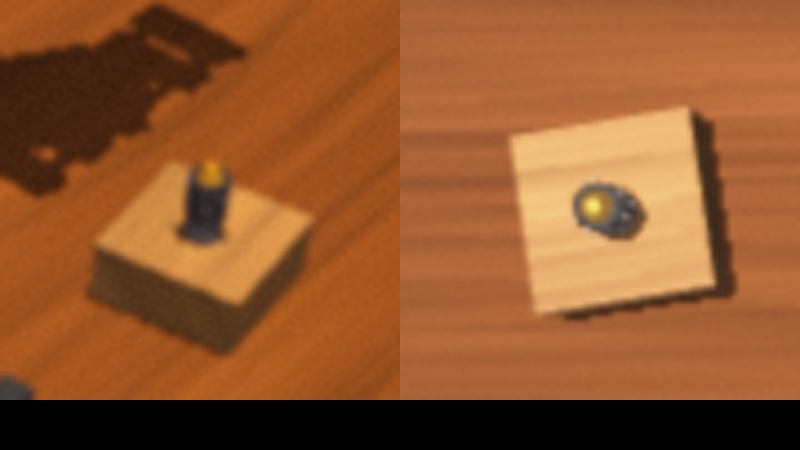

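The end picture shows the nozzle upright in the hole at crop (207,200) and (605,208). Its top is at about 74–75 mm (74 expected), and the collar is forward at 78.5 mm. I'm handing in.

```bash
python3 -c "
from rig import workorder; print(workorder.close_job())"
```

```text
the job is handed in; nothing more can be done
None
```

The job is handed in: the nozzle was unlocked, drawn out and now stands released and upright on the bottom of the rest block's hole, with the sleeve snapped forward; no verdict came back.

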